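# Run the draw bench back: free the pawl, throw it over, wind the tongs home

## Task

The little wire-drawing bench has finished a pull and its tongs must go back to the draw plate to take the next rod. Wind the crank on (clockwise) by some ten degrees, less than one tooth, so that the pawl hangs free of its hooked tooth, throw the pawl up and over so that it rests on its back stop, then wind the crank back (anticlockwise) by feel until the tongs press snugly on the spring buffer of the draw plate, and let go. Never force the pawl against its tooth, do not ram the tongs into the plate, and leave the things lying round the bench where they are.

Things in the scene. Friction and masses are not known exactly. Their poses are not given: they have to be found in the camera images.
- drawbench: bench-top draw bench, a dark iron bed 310 x 92 mm, 30 mm high, fixed. Origin on the bench top below the winch axle, z up; x runs along the axle from the crank side (-x, towards the robot) to the pawl side; y along the bed from the draw plate (-y, right) to the winch (left). Bearing cheeks reach z 110 mm at x -30 to 30, the pawl post z 145 mm at x 20 to 30, y 45 to 71
- axle (a point): point on the winch axle's line (along the draw bench's x) level with the middle of the crank handle, 88 mm above the bench top: centre of the circle on which the handle's middle travels. Clockwise is meant as seen from the crank side, looking along +x
- crank_grip (a point): middle of the wooden crank handle, 18 mm diameter, 58 mm long, parallel to the axle, spinning freely on its pin; travels on a 70 mm circle round axle, at the start about 40 degrees right of the top. The crank arm is at its far (+x) end, 33 mm from this point. The winch is stiff: 6 to 10 N at the handle turns it either way, and it stays where it is left
- winch_turn (a joint): winch angle, rad: -0.03 to 0 at the start, positive clockwise = winding on (tongs go left), negative = back; limits -2.05, 0.9. The rack moves the tongs 28 mm per rad. The pawl's nose starts under a tooth's hook, which blocks lifting it and winding back beyond about -0.07; at 0.1 to 0.35 the nose is free to lift
- winch: the turning winch in one piece: crank, axle, pinion and ratchet wheel (87 mm diameter, 12 mm thick, at x 34 to 46 mm of the draw bench, 12 hooked teeth 8 mm deep, 0.52 rad apart). Origin on the axle
- pawl: steel pawl above the ratchet wheel, 10 mm thick, about 0.1 kg, origin on its pivot; nose 60 mm from the pivot, pointing right and lying in the teeth by its own weight
- pawl_pivot (a point): the pawl's pivot (axis along the draw bench's x), 132 mm above the bench top, at x 40 mm, y 58 mm of the draw bench
- pawl_lug (a point): centre of the pawl's round finger lug, a disc of 18 mm diameter, 11 mm thick (along the draw bench's x), on a stem 46 mm from the pivot; can be pinched across its two flat faces from above, or pushed over from its right side. At the start it is up and to the right of the pivot, about 166 mm above the bench top
- pawl_swing (a joint): pawl angle, rad: about 0 with its nose in the teeth (up to 0.15 while it rides over a tooth), growing as it is lifted up and over to the left, 2.0 on its back stop. It balances at about 1.05: let go beyond that it falls onto the back stop, before that it falls back into the teeth
- tongs: sliding tongs carriage with its rack, driven by the winch along the draw bench's y. Its frame coincides with the draw bench's when winch_turn is 0
- tongs_nose (a point): middle of the front face of the tongs' two jaws, which faces right towards the plate, 64 mm above the bench top
- drawplate: stand with the upright steel draw plate (94 x 9 x 62 mm, rows of small holes), clamped on the bed's right end at a place that varies by 12 mm; a thin rod's end sticks out of its middle hole. Origin on the bed's top below the plate's left face; y points to the tongs. It carries the spring buffer
- plate_face (a point): middle of the plate's left face, level with the tongs' nose and 46 to 58 mm from it at the start. In front of it stand the two rubber-tipped spring pins of the buffer (13 mm diameter, 19 mm apart), screwed out to anywhere from 6 to 18 mm off the face, so where the nose meets them must be felt. Pressed, they give 1 mm per 24 N, 6.5 mm at most; snug is 10 to 30 N
- tweezers: steel tweezers, 130 mm long, lying in front of the bed; bystander
- borax_dish: round unglazed dish, 68 mm, standing in front of the bed's right end; bystander
- borax_cone: white cone, 26 mm wide, 30 mm high, standing in the dish; bystander
- matchbox: matchbox 35 x 50 x 15 mm behind the bed; bystander
- bench_block: square steel block 62 x 62 x 23 mm to the left of the bed; bystander
- ring_blank: silver ring, 21 mm, on the steel block; bystander

How it is judged (in metres and radians):
On the way, in this order (a step that is already met when the one before it is completed fails the run):
1. the pawl is thrown over onto its back stop while the tongs are still drawn back from the plate (value of joint pawl_swing above 1.8 rad and y of tongs_nose in the frame of drawplate above 0.037 m), for 0.2 s.
2. the tongs press on the draw plate's buffer, the pawl still thrown over (value of joint pawl_swing above 1.8 rad and contact force between tongs and drawplate above 5 N), for 0.2 s.
At the end, for the whole second after the job is handed in: the pawl rests thrown over (swing above 1.8 rad), the winch is at rest, and the tongs stay pressed on the draw plate's buffer with 5 to 45 N (all of step 2 and contact force between tongs and drawplate below 45 N and velocity of joint winch_turn between -0.05 and 0.05 rad/s); the robot touches nothing.
It fails at once if the pawl forced against the ratchet wheel (over 18 N), by lifting it while it is hooked or by winding back against it (contact force between pawl and winch above 18 N).
It fails at once if the tongs rammed into the draw plate (over 45 N) (contact force between tongs and drawplate above 45 N).
It fails at once if a bystander shifted by more than 20 mm (distance of any of tweezers, borax_dish, borax_cone, matchbox, bench_block, ring_blank from where it was at the start of the episode above 0.02 m).
It also fails if it takes over 70 s, if anything falls off the work surface, if the arm or the gripper's body presses on something with over 40 N, if the wrist force passes 120 N, or if a joint passes its speed limit or range.

## Robot

A 7-joint arm with a two-finger parallel gripper is mounted at the origin on a cart in front of the work surface, level with it; the furniture and walls round the work are solid. World frame = base frame: x ahead of the robot, y to its left, z up, the work surface at z = 0. Lengths are in m, angles in degrees, forces in N, time in s.
With the tool pointing down it reaches from about 0.4 to 0.9 m from the base axis. Payload 5.6 kg.
Tool frame: the origin (TCP) lies at the very end of the fingers, on their centre line; the grasp point (between the pads) lies 19 mm behind it (ctrl.pinch_z is the distance from the TCP to the grasp point, in m); z points along the fingers, y is the direction in which the jaws open and shut (so a half turn about z gives the same grasp; the last joint's range is limited). The gripper opens to 92 mm and grips with 3 to 60 N. Pads are 20 mm wide; open, the fingers measure 128 mm over their backs; the gripper's body (75 mm by 189 mm) begins 69 mm behind the grasp point.
Start: joints at [-78.553, 26.786, -0.665, 91.828, 0.344, 61.387, -3.226], TCP at [0.156, 0.631, 0.215] pointing down, gripper open.
Joint ranges: [-144.91, 144.91], [-17.63, 115.5], [-89.93, 88.59], [15.96, 139.68], [-74.01, 254.01], [8.47, 105.57], [-167.45, 167.45]. Speed limits (degrees/s): [147.25, 147.25, 180, 180, 180, 180, 180].

## Interface

Orientations are given as [roll, pitch, yaw] about the fixed x, y, z axes, in that order (R = Rz(yaw) Ry(pitch) Rx(roll)).
In Python, from rig import ctrl, viewer, close_job gives the robot as it stands.
- The arm moves only by the tool move_arm, never from a script. Its argument "commands" is a list of rows, each a list of 7 numbers: the turn, a rotation vector about the tool's x, y, z in rad, then the shift along the tool's x, y, z in mm, then the finger opening in mm, from 0 to 91.9. In form: [[ax, ay, az, x, y, z, gripper], ...]. A call has exactly 10 rows; each row shifts and turns the commanded pose from where the row before left it, along the tool's axes as they then stand; what a row does not reach is not made up. A row lasts 1/8 s, in which the tool goes at most 62.5 mm and 10.7 degrees, less where a joint would pass 70% of its speed; a pose out of reach is approached as far as the arm can. A call with a gripper value outside its range is refused whole. The fingers move at their own pace and stop on an object; "grip_force" is the grip in N (left out, the last holds). Time passes only in rows, so rows that do not move let the fingers close, or fill a call up. It gives the time, the measured TCP pose, the force and the opening at its end, in the units of the state.
- ctrl.observe(): the state, without advancing time (a new reading comes with each control period).
- viewer.read_camera(name): name is "scene" or "side" or "wrist"; returns the picture (400x640x3 uint8, red, green, blue); there is no depth.
- viewer.get_calibration(name): a dict with "intrinsics" (3x3 intrinsics, pixels), "eye" and "rotation" of the camera in the world. Camera axes: x right, y down, z forward; pixel columns grow to the right and rows downward; lengths in m; the calibration is good to about 2 mm. A picture is of the moment at which its call begins: read the wrist's pose just before it. get_calibration takes no time and is no camera call; for the wrist camera it gives the pose at the moment of the call.
- close_job(): hands the job in, once; it reports no verdict.
The state is a dict: "t": time; "joint_pos": joint angles; "qvel": joint speeds; "joint_efforts": joint torques, N m; "tool_pos": TCP position; "tool_rot": TCP orientation; "wrist_force": force on the tool from outside, world axes, zero at the start; "wrist_torque": the same for the moment, N m; "width": finger opening in m.
Only numpy, scipy, OpenCV 4.12 (cv2) and the standard library are available. Lean on these libraries where they do the work, as an engineer would, in place of code of your own. Each camera call takes 0.05 s, during which the arm holds its last target. There are 200 camera calls.

## Working session

There is one attempt and no reset: what is moved stays moved. The work goes in short steps, Python scripts to look and compute and a tool call to move; the robot and the scene stay as the last step left them, time stands still between calls to the robot, and variables do not carry over. Pictures are saved under pics/ and viewed, about 8 in all and at most 12, crops included, and the job is handed in when it is done.

Besides the shell and the picture viewer there is one more tool, called after "Request:" by a JSON object that holds its "method" and its "body", one argument or row to a line. move_arm: Moves the arm, as the interface text tells. Its arguments: {"type":"object","properties":{"commands":{"type":"array"},"grip_force":{"type":"number"}},"required":["commands"]}

```bash
ls; mkdir -p pics; python3 - <<'E'
from rig import ctrl, viewer
import cv2
print(ctrl.observe(), ctrl.pinch_z)
for n in ["scene","side"]:
    im=viewer.read_camera(n); cv2.imwrite(f"pics/{n}0.png",im[:,:,::-1])
    c=viewer.get_calibration(n); print(n,c)
E
```

```text
pics
{'t': 0.0, 'joint_pos': array([-78.55247298,  26.83531833,  -0.66288407,  91.88087755,
         0.34550494,  61.38698453,  -3.22774898]), 'qvel': array([-0.05501795, -0.02578376, -0.12460075, -0.06319908, -0.02876096,
        0.07567003, -0.06296896]), 'joint_efforts': array([ 7.63269309e-04, -5.20575070e+01, -1.27967031e-02, -2.43748498e+01,
       -5.66715002e-02,  1.70424837e-02,  1.63896098e-04]), 'tool_pos': array([0.15622827, 0.63034193, 0.21364839]), 'tool_rot': array([-1.79899166e+02,  9.47034381e-03,  1.66082227e+02]), 'wrist_force': array([-0.07966293,  0.84507499, -0.33818234]), 'wrist_torque': array([-0.00360831, -0.05001277, -0.04079381]), 'width': 0.09192204264241852} 0.0187
scene {'intrinsics': array([[443.95614276,   0.        , 323.17176297],
       [  0.        , 443.95614276, 200.91789399],
       [  0.        ,   0.        ,   1.        ]]), 'eye': array([-0.04269387, -0.85557557,  0.68652785]), 'rotation': array([-120.98930542,    0.4658975 ,  -40.17468639])}
side {'intrinsics': array([[372.31875514,   0.        , 327.59093694],
       [  0.        , 372.31875514, 199.65751255],
       [  0.        ,   0.        ,   1.        ]]), 'eye': array([ 0.63470887, -0.89084484,  0.46996583]), 'rotation': array([-113.53825582,    0.87641455,    3.70170373])}
```

View pics/scene0.png

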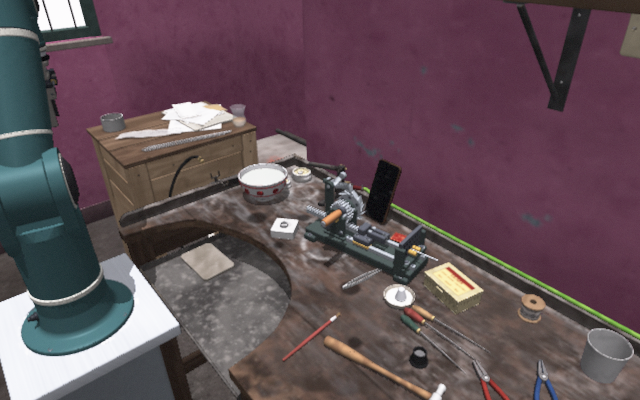

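View pics/side0.png

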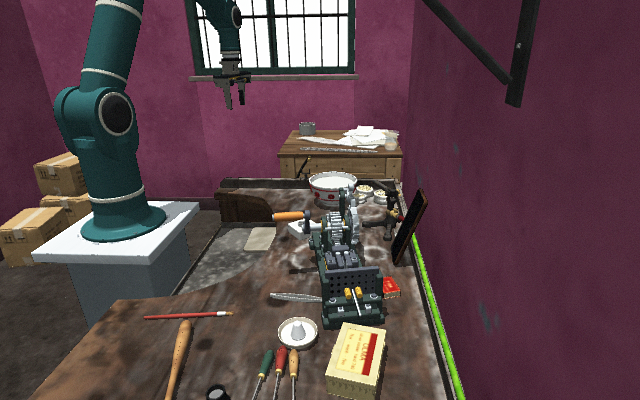

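The scene view shows the bench around (360,235) and the side view shows it around (345,250), with the crank handle at about (290,216) in the side view. I'll enlarge both.

```bash
python3 - <<'E'
import cv2,numpy as np
a=cv2.imread("pics/scene0.png")[165:285,290:450]; b=cv2.imread("pics/side0.png")[170:335,260:420]
a=cv2.resize(a,None,fx=5,fy=5,interpolation=cv2.INTER_CUBIC)
b=cv2.resize(b,None,fx=3.6,fy=3.6,interpolation=cv2.INTER_CUBIC)
cv2.imwrite("pics/a.png",a);cv2.imwrite("pics/b.png",b);print(a.shape,b.shape)
E
```

```text
(600, 800, 3) (594, 576, 3)
```

View pics/a.png

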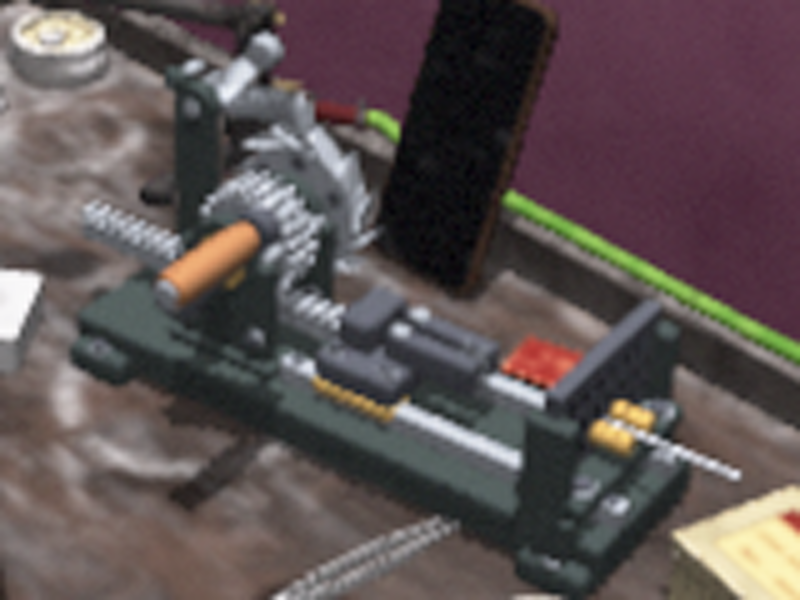

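View pics/b.png

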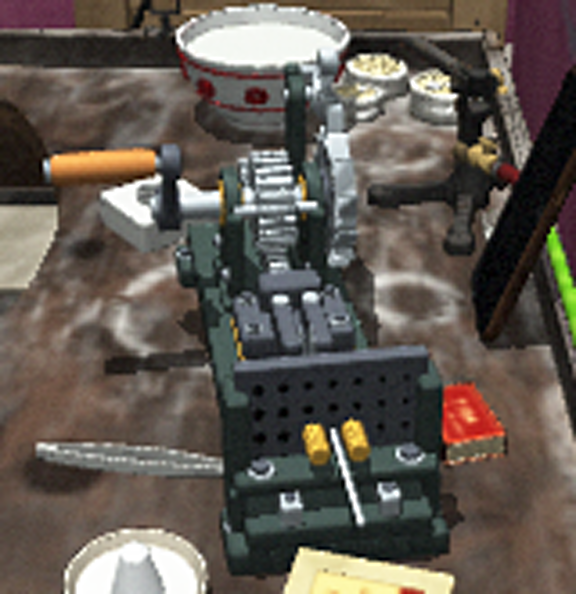

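```bash
cat > h.py <<'E'
import numpy as np
from scipy.spatial.transform import Rotation as R
def cam(c): return np.array(c["intrinsics"]),np.array(c["eye"]),R.from_euler("xyz",c["rotation"],degrees=True).as_matrix()
def ray(c,p):
    K,e,M=cam(c); d=M@np.linalg.solve(K,[p[0],p[1],1]); return e,d/np.linalg.norm(d)
def proj(c,X):
    K,e,M=cam(c); q=K@(M.T@(np.asarray(X)-e)); return q[:2]/q[2]
def tri(obs):
    A=np.zeros((3,3));b=np.zeros(3)
    for c,p in obs:
        e,d=ray(c,p);P=np.eye(3)-np.outer(d,d);A+=P;b+=P@e
    X=np.linalg.solve(A,b); return X,[np.round(proj(c,X)-p,1) for c,p in obs]
E
python3 - <<'E'
from h import *
from rig import viewer
S=viewer.get_calibration("scene");D=viewer.get_calibration("side")
s=lambda u,v:(290+u/5,165+v/5); d=lambda u,v:(260+u/3.6,170+v/3.6)
for n,a,b in [("near",(167,288),(50,170)),("far",(250,238),(158,163)),("lug",(268,47),(327,62)),("plateTopNear",(552,400),(236,366)),("plateTopFar",(657,303),(424,352)),("bedNearCorner",(548,595),(228,572))]:
    X,r=tri([(S,s(*a)),(D,d(*b))]); print(n,np.round(X,4),r)
print(np.round(viewer.get_calibration("wrist")["eye"],3),viewer.get_calibration("wrist")["rotation"])
E
```

```text
near [ 0.4794 -0.2311  0.1421] [array([-0., -0.]), array([-0.,  0.])]
far [ 0.5379 -0.2207  0.1406] [array([-0.1, -0.7]), array([-0.3,  0.8])]
lug [ 0.6321 -0.1294  0.1685] [array([0. , 0.2]), array([ 0.1, -0.2])]
plateTopNear [ 0.5906 -0.3604  0.1021] [array([-0.2, -1. ]), array([-0.4,  1.2])]
plateTopFar [ 0.6803 -0.3459  0.1044] [array([-0. , -0.3]), array([-0.1,  0.4])]
bedNearCorner [ 0.5871 -0.374  -0.0051] [array([0.3, 1. ]), array([ 0.4, -1.4])]
[0.093 0.645 0.384] [166.47902944   0.18145264  76.12960495]
```

```bash
cat >> h.py <<'E'
def rows(p0,rot0,wps,n,tot=None):
    """from pose p0,rot0 (rpy deg) to list of (xyz m, yaw deg); tool stays pointing down; n rows per leg"""
    p=np.array(p0,float); Rm=R.from_euler("xyz",rot0,degrees=True); out=[]
    for (q,yaw),k in zip(wps,n):
        pa=p.copy(); T=R.from_euler("xyz",[180,0,yaw],degrees=True); Ra=Rm; dv=(Ra.inv()*T).as_rotvec()
        for i in range(1,k+1):
            tgt=pa+(np.array(q)-pa)*i/k; RT=Ra*R.from_rotvec(dv*i/k)
            a=(Rm.inv()*RT).as_rotvec(); sh=Rm.inv().apply(tgt-p)*1000
            r=[round(x,3) for x in a]+[round(x,1) for x in sh]; out.append(r)
            p=p+Rm.apply(np.array(r[3:])/1000); Rm=Rm*R.from_rotvec(r[:3])
    for r in out: print([float(x)+0 for x in r])
    print("end",np.round(p,4),np.round(Rm.as_euler("xyz",degrees=True),1))
E
python3 - <<'E'
from h import *
from rig import viewer,ctrl
S=viewer.get_calibration("scene");D=viewer.get_calibration("side")
s=lambda u,v:(290+u/5,165+v/5); d=lambda u,v:(260+u/3.6,170+v/3.6)
for n,a,b in [("slabbot",(470,293),(490,340)),("slabtop",(553,15),(575,75)),]:
    X,r=tri([(S,s(*a)),(D,d(*b))]); print(n,np.round(X,4),r)
o=ctrl.observe()
rows(o["tool_pos"],o["tool_rot"],[((.42,.44,.25),118),((.51,.05,.26),52),((.509,-.226,.25),9.7)],[7,8,5])
E
```

```text
slabbot [ 0.7334 -0.1861  0.0064] [array([-0.1, -0.5]), array([-0.2,  0.6])]
slabtop [ 0.7654 -0.2002  0.1802] [array([ 0.2, -3.7]), array([-1.7,  4.4])]
[0.0, 0.0, 0.12, -43.1, -17.4, -5.1]
[0.0, 0.0, 0.12, -44.9, -12.0, -5.2]
[-0.001, 0.0, 0.12, -46.0, -6.6, -5.1]
[0.0, 0.0, 0.12, -46.5, -1.1, -5.2]
[0.0, 0.001, 0.119, -46.2, 4.6, -5.1]
[0.0, 0.0, 0.12, -45.4, 9.9, -5.2]
[0.0, 0.0, 0.12, -43.9, 15.4, -5.2]
[0.0, 0.0, 0.144, -48.3, -13.0, -1.3]
[0.0, 0.0, 0.144, -49.7, -5.9, -1.2]
[0.0, 0.0, 0.144, -50.0, 1.3, -1.3]
[0.0, 0.0, 0.144, -49.3, 8.5, -1.2]
[0.0, 0.0, 0.144, -47.6, 15.4, -1.3]
[0.0, 0.0, 0.144, -44.9, 22.1, -1.3]
[0.0, 0.0, 0.144, -41.2, 28.4, -1.2]
[0.0, 0.0, 0.144, -36.8, 33.9, -1.3]
[0.0, 0.0, 0.148, -43.6, 33.8, 2.0]
[0.0, 0.0, 0.147, -38.2, 39.9, 2.0]
[0.0, 0.0, 0.148, -31.9, 45.0, 2.0]
[0.0, 0.0, 0.148, -24.9, 49.3, 2.0]
[0.0, 0.0, 0.147, -17.3, 52.4, 2.0]
end [ 0.509 -0.226  0.25 ] [-180.     0.     9.7]
```

Request:
{"method": "move_arm", "body": {
  "commands": [
    [0,0,0.12,-43,-17.4,-5,91],
    [0,0,0.12,-45,-12,-5,91],
    [0,0,0.12,-46,-6.6,-5,91],
    [0,0,0.12,-46.5,-1,-5,91],
    [0,0,0.12,-46,4.6,-5,91],
    [0,0,0.12,-45.4,10,-5,91],
    [0,0,0.12,-44,15.4,-5,91],
    [0,0,0.144,-48.3,-13,-1.3,91],
    [0,0,0.144,-49.7,-6,-1.3,91],
    [0,0,0.144,-50,1.3,-1.3,91]
  ]
}}

```text
t: 1.35
tool_pos: [0.4536, 0.2925, 0.2532]
tool_rot: [-180.0, 0.0, 92.9]
wrist_force: [0.4, -0.2, 1.6]
width: 0.0909
```

Request:
{"method": "move_arm", "body": {
  "commands": [
    [0,0,0.144,-49.3,8.5,-1.2,70],
    [0,0,0.144,-47.6,15.4,-1.2,70],
    [0,0,0.144,-45,22,-1.2,70],
    [0,0,0.144,-41.2,28.4,-1.2,70],
    [0,0,0.144,-36.8,34,-1.2,70],
    [0,0,0.148,-43.6,33.8,2,60],
    [0,0,0.148,-38.2,40,2,60],
    [0,0,0.148,-32,45,2,60],
    [0,0,0.148,-25,49.3,2,60],
    [0,0,0.148,-17.3,52.4,2,60]
  ]
}}

```text
t: 2.6
tool_pos: [0.5078, -0.2272, 0.2493]
tool_rot: [-180.0, -0.0, 9.3]
wrist_force: [0.3, -0.1, 0.4]
width: 0.0601
```

```bash
python3 - <<'E'
from h import *
from rig import viewer,ctrl
import cv2
o=ctrl.observe(); c=viewer.get_calibration("wrist"); im=viewer.read_camera("wrist")
cv2.imwrite("pics/w1.png",im[:,:,::-1])
print(o["t"],o["tool_pos"],o["tool_rot"],o["joint_pos"],o["width"],c)
for X in [(.479,-.231,.142),(.538,-.221,.141),(.509,-.226,.1415),(.632,-.129,.168)]: print(X,proj(c,X))
E
```

```text
2.6 [ 0.50778738 -0.22720386  0.24932878] [-1.79974092e+02 -1.23716437e-02  9.30571110e+00] [-19.4936458   19.96867327  50.63652074 105.48936907 -17.32644163
  62.64054361 -43.14205231] 0.060111853850843756 {'intrinsics': array([[284.30162603,   0.        , 319.16112888],
       [  0.        , 284.30162603, 203.01041528],
       [  0.        ,   0.        ,   1.        ]]), 'eye': array([ 0.57240272, -0.21813062,  0.42001402]), 'rotation': array([ 1.66347576e+02, -3.48370582e-02, -8.06465603e+01])}
(0.479, -0.231, 0.142) [316.58361858 228.26058199]
(0.538, -0.221, 0.141) [316.17845057 170.00788088]
(0.509, -0.226, 0.1415) [316.46542614 199.3260094 ]
(0.632, -0.129, 0.168) [221.19119523  39.72227238]
```

View pics/w1.png

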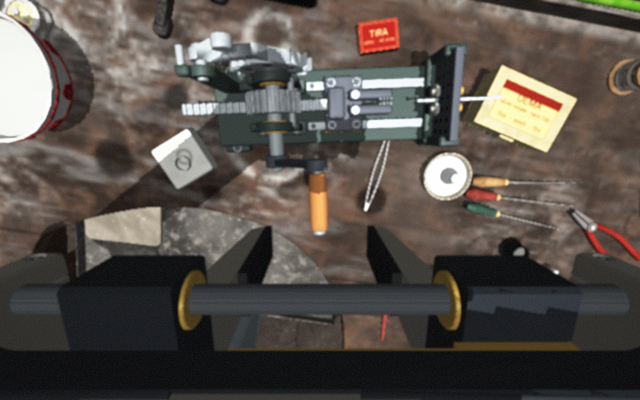

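```bash
python3 - <<'E'
from h import *
from rig import viewer
import cv2
c=viewer.get_calibration("wrist")
im=cv2.imread("pics/w1.png"); hsv=cv2.cvtColor(im,cv2.COLOR_BGR2HSV)
m=cv2.inRange(hsv,(8,110,90),(20,255,255)); m[:150]=0;m[250:]=0;m[:,:290]=0;m[:,350:]=0
y,x=np.nonzero(m); print(len(x),x.min(),x.max(),y.min(),y.max())
def bp(p,z):
    e,d=ray(c,p); return e+d*(z-e[2])/d[2]
ys=np.unique(y); cen=np.array([bp((x[y==k].mean(),k),.1415) for k in ys])
f=np.polyfit(cen[:,0],cen[:,1],1); print("handle yaw",np.degrees(np.arctan(f[0])),"ends",cen[0],cen[-1], "y at .509",np.polyval(f,.509))
for n,p,q,z in [("farrail",(310,72),(425,55),.04),("plate",(463,47),(455,143),.103),("bedfront",(225,150),(430,138),.03)]:
    a,b=bp(p,z),bp(q,z); print(n,np.round(a,3),np.round(b,3),np.degrees(np.arctan2(*(b-a)[1::-1])))
cv2.imwrite("pics/w1c.png",cv2.resize(im[20:250,140:480],None,fx=2.3,fy=2.3,interpolation=cv2.INTER_CUBIC))
E
```

```text
1013 309 328 173 230
handle yaw 9.65459159918609 ends [ 0.53423772 -0.23714028  0.1415    ] [ 0.47510037 -0.24150688  0.1415    ] y at .509 -0.23655332416430647
farrail [ 0.643 -0.207  0.04 ] [ 0.683 -0.343  0.04 ] -73.57576424133391
plate [ 0.677 -0.36   0.103] [ 0.583 -0.377  0.103] -169.8301445577461
bedfront [ 0.531 -0.107  0.03 ] [ 0.588 -0.377  0.03 ] -78.1669534545264
```

View pics/w1c.png

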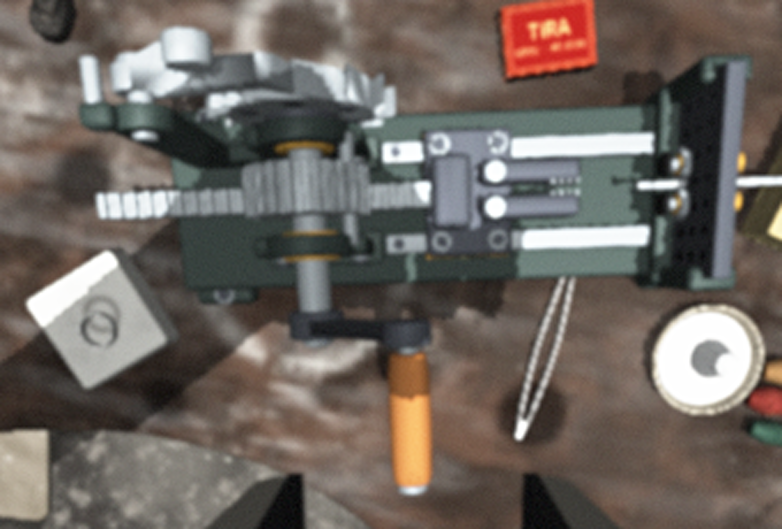

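```bash
python3 - <<'E'
from h import *
from rig import viewer,ctrl
c=viewer.get_calibration("wrist"); print(c["eye"],c["rotation"],ctrl.observe()["tool_pos"],ctrl.observe()["tool_rot"])
E
```

```text
[ 0.57057684 -0.22635447  0.42047723] [166.31120813  -0.40378317 -81.43595891] [ 0.50587786 -0.2356295   0.24984695] [1.79658829e+02 2.38760294e-02 8.51686130e+00]
```

Wrist view (picture 6 of 12): the handle runs from (318.7,233) to (316,174) and the lug is at (221,40). Both match the triangulated prediction within about 1–4 px. I'll descend onto the handle.

Request:
{"method": "move_arm", "body": {
  "commands": [
    [0,0,-0.014,0,0.5,0,60],
    [0,0,0,0,0,0,60],
    [0,0,0,0,0,21,60],
    [0,0,0,0,0,25,60],
    [0,0,0,0,0,25,60],
    [0,0,0,0,0,25,60],
    [0,0,0,0,0,20,60],
    [0,0,0,0,0,10,60],
    [0,0,0,0,0,0,60],
    [0,0,0,0,0,0,60]
  ],
  "grip_force": 15
}}

```text
t: 3.9
tool_pos: [0.5087, -0.2266, 0.1242]
tool_rot: [180.0, -0.1, 10.4]
wrist_force: [0.5, 0.0, 0.7]
width: 0.0599
```

```bash
python3 - <<'E'
from h import *
from rig import viewer,ctrl
import cv2
o=ctrl.observe(); c=viewer.get_calibration("wrist"); im=viewer.read_camera("wrist")
cv2.imwrite("pics/w2.png",im[:,:,::-1])
print(o["t"],o["tool_pos"],o["tool_rot"],o["wrist_force"])
hsv=cv2.cvtColor(im,cv2.COLOR_RGB2HSV)
m=cv2.inRange(hsv,(6,110,60),(22,255,255))
n,l,s,ce=cv2.connectedComponentsWithStats(m)
for i in np.argsort(-s[1:,4])[:5]+1: print(s[i],ce[i])
for X in [(.479,-.231,.142),(.538,-.221,.141),(.509,-.2265,.1415)]: print(X,proj(c,X))
E
```

```text
3.9 [ 0.50866883 -0.22660092  0.12423285] [ 1.79967276e+02 -7.08963143e-02  1.03585569e+01] [0.4524517  0.04742684 0.66041721]
[ 302  203   33   82 2463] [317.69711734 245.07998376]
[ 308  342  272    9 1406] [482.5170697  346.75391181]
[434 271  28  59 819] [450.29304029 300.51159951]
[178 271  28  59 811] [188.21578298 300.31565968]
[534 198  53  16 552] [556.56521739 205.82246377]
(0.479, -0.231, 0.142) [314.77869052 296.75167022]
(0.538, -0.221, 0.141) [315.88387803 199.3917749 ]
(0.509, -0.2265, 0.1415) [316.31387812 249.36057996]
```

Request:
{"method": "move_arm", "body": {
  "commands": [
    [0,0,0,0,0,0,40],
    [0,0,0,0,0,0,30],
    [0,0,0,0,0,0,22],
    [0,0,0,0,0,0,10],
    [0,0,0,0,0,0,10],
    [0,0,0,0,0,0,10],
    [0,0,0,0,0,0,10],
    [0,0,0,0,0,0,10],
    [0,0,0,0,0,0,10],
    [0,0,0,0,0,0,10]
  ],
  "grip_force": 25
}}

```text
t: 5.2
tool_pos: [0.5081, -0.2259, 0.1234]
tool_rot: [-180.0, 0.0, 10.4]
wrist_force: [-1.0, 3.7, 3.2]
width: 0.0175
```

```bash
python3 - <<'E'
from h import *
# circle motion in tool axes: tool x=bench x, tool y=-bench y, tool z=-up (yaw~10.5)
r=70
def leg(a0,a1,n):
    A=np.radians(np.linspace(a0,a1,n+1)) # deg right of top
    y=r*np.sin(A); z=-r*np.cos(A)  # tool y = right, tool z = down
    for i in range(n): print(round(a0+(a1-a0)*(i+1)/n,1), np.round([y[i+1]-y[i],z[i+1]-z[i]],1))
leg(40.2,52.2,6)
E
```

```text
42.2 [1.8 1.6]
44.2 [1.8 1.7]
46.2 [1.7 1.7]
48.2 [1.7 1.8]
50.2 [1.6 1.8]
52.2 [1.5 1.9]
```

Request:
{"method": "move_arm", "body": {
  "commands": [
    [0,0,0,0,1.8,1.6,10],
    [0,0,0,0,1.8,1.7,10],
    [0,0,0,0,1.7,1.7,10],
    [0,0,0,0,1.7,1.8,10],
    [0,0,0,0,1.6,1.8,10],
    [0,0,0,0,1.5,1.9,10],
    [0,0,0,0,0,0,10],
    [0,0,0,0,0,0,10],
    [0,0,0,0,0,0,10],
    [0,0,0,0,0,0,10]
  ]
}}

```text
t: 6.45
tool_pos: [0.5099, -0.2354, 0.113]
tool_rot: [-179.9, 0.0, 10.4]
wrist_force: [-1.2, 4.9, 3.8]
width: 0.0172
```

```bash
python3 - <<'E'
from h import *
rows((.5095,-.2360,.232),(180,0,10.4),[((.632,-.129,.232),100.5)],[10])
E
```

```text
[0.0, 0.0, -0.157, 14.0, -8.3, 0.0]
[0.0, 0.0, -0.158, 15.1, -6.0, 0.0]
[0.0, 0.0, -0.157, 15.9, -3.6, 0.0]
[0.0, 0.0, -0.157, 16.2, -1.1, 0.0]
[0.0, 0.0, -0.157, 16.2, 1.5, 0.0]
[0.0, 0.0, -0.158, 15.7, 4.1, 0.0]
[0.0, 0.0, -0.157, 15.0, 6.4, 0.0]
[0.0, 0.0, -0.157, 13.7, 8.7, 0.0]
[0.0, 0.0, -0.157, 12.2, 10.8, 0.0]
[0.0, 0.0, -0.158, 10.4, 12.5, 0.0]
end [ 0.632 -0.129  0.232] [180.    0.  100.5]
```

Request:
{"method": "move_arm", "body": {
  "commands": [
    [0,0,0,0,0,0,30],
    [0,0,0,0,0,0,50],
    [0,0,0,0,0,0,60],
    [0,0,0,0,0,0,60],
    [0,0,0,0,0,-15,60],
    [0,0,0,0,0,-30,60],
    [0,0,0,0,0,-30,60],
    [0,0,0,0,0,-30,60],
    [0,0,0,0,0,-15,60],
    [0,0,0,0,0,0,60]
  ]
}}

```text
t: 7.7
tool_pos: [0.5104, -0.2364, 0.234]
tool_rot: [180.0, -0.1, 10.4]
wrist_force: [0.9, -0.1, -0.2]
width: 0.0598
```

Request:
{"method": "move_arm", "body": {
  "commands": [
    [0,0,-0.157,14,-8.3,0,60],
    [0,0,-0.157,15,-6,0,60],
    [0,0,-0.157,16,-3.6,0,60],
    [0,0,-0.157,16.2,-1.1,0,60],
    [0,0,-0.157,16.2,1.5,0,60],
    [0,0,-0.157,15.7,4,0,60],
    [0,0,-0.157,15,6.4,0,60],
    [0,0,-0.157,13.7,8.7,0,60],
    [0,0,-0.157,12.2,10.8,0,60],
    [0,0,-0.157,10.4,12.5,0,60]
  ]
}}

```text
t: 8.95
tool_pos: [0.6321, -0.1289, 0.2312]
tool_rot: [-179.8, -0.1, 100.6]
wrist_force: [-0.3, -0.0, -0.0]
width: 0.06
```

Request:
{"method": "move_arm", "body": {
  "commands": [
    [0,0,0,0,0,0,60],
    [0,0,0,0,0,0,60],
    [0,0,0,0,0,0,60],
    [0,0,0,0,0,0,60],
    [0,0,0,0,0,0,60],
    [0,0,0,0,0,0,60],
    [0,0,0,0,0,0,60],
    [0,0,0,0,0,0,60],
    [0,0,0,0,0,0,60],
    [0,0,0,0,0,0,60]
  ]
}}

```text
t: 10.2
tool_pos: [0.6326, -0.1295, 0.233]
tool_rot: [180.0, -0.0, 100.3]
wrist_force: [-1.2, 0.6, 0.7]
width: 0.0599
```

```bash
python3 - <<'E'
from h import *
from rig import viewer,ctrl
import cv2
o=ctrl.observe(); c=viewer.get_calibration("wrist"); im=viewer.read_camera("wrist")
sc=viewer.read_camera("scene")
print(o["t"],o["tool_pos"],o["tool_rot"],o["joint_pos"])
print("lug",proj(c,(.632,-.129,.168)))
a=cv2.resize(im,(640,400))
b=cv2.resize(sc[160:260,300:460],(320,200),interpolation=cv2.INTER_CUBIC)
b=np.pad(b,((0,0),(0,320),(0,0)))
cv2.imwrite("pics/w3.png",np.vstack([a,b])[:,:,::-1])
E
```

```text
10.2 [ 0.63258844 -0.12945407  0.23300436] [ 1.79997449e+02 -1.17712757e-03  1.00310697e+02] [-10.31878227  26.48512238  26.11412982  92.83927005 -12.65923686
  63.62075311  29.3803255 ]
lug [319.31244383 210.2375823 ]
```

View pics/w3.png

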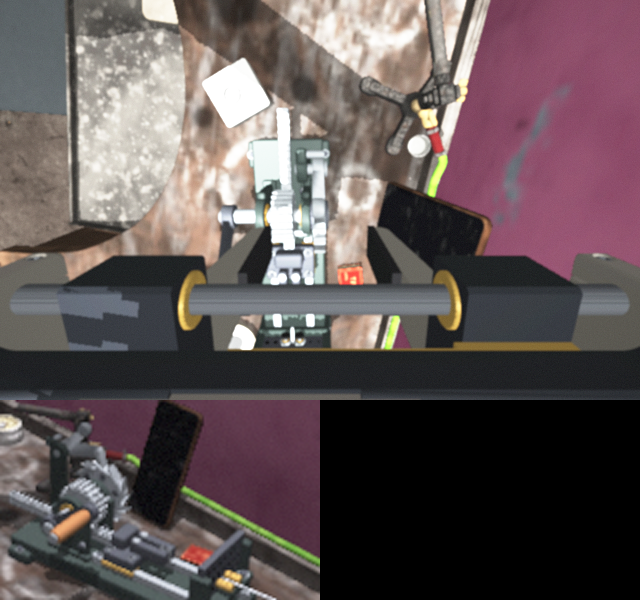

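```bash
python3 - <<'E'
import cv2
im=cv2.imread("pics/w3.png")
cv2.imwrite("pics/w3c.png",cv2.resize(im[130:260,240:400],None,fx=4.5,fy=4.5,interpolation=cv2.INTER_CUBIC))
E
```

```text
(no output)
```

View pics/w3c.png

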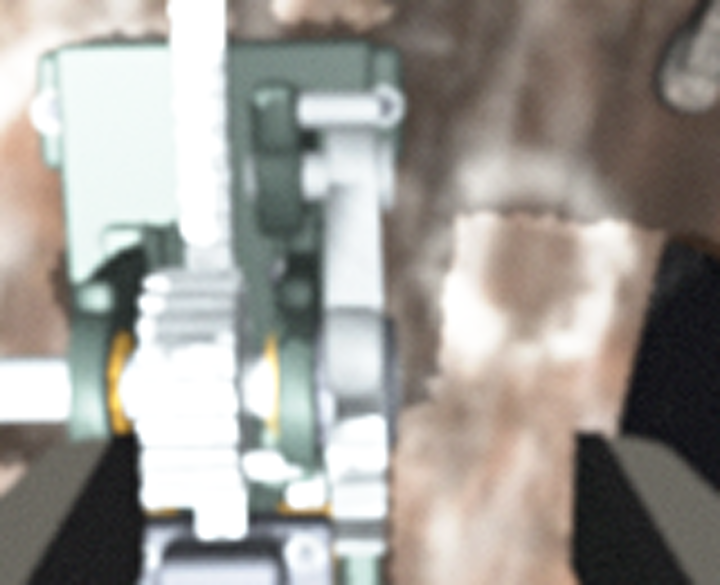

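Picture 8: the lug is at about (320,208) in the wrist image, within 2 mm of the estimate. I'll descend and pinch it lightly.

Request:
{"method": "move_arm", "body": {
  "commands": [
    [0,0,0,2,0,10,50],
    [0,0,0,0,0,20,40],
    [0,0,0,0,0,20,40],
    [0,0,0,0,0,15,40],
    [0,0,0,0,0,9,40],
    [0,0,0,0,0,0,40],
    [0,0,0,0,0,0,30],
    [0,0,0,0,0,0,20],
    [0,0,0,0,0,0,16],
    [0,0,0,0,0,0,16]
  ],
  "grip_force": 6
}}

```text
t: 11.55
tool_pos: [0.6324, -0.1275, 0.1593]
tool_rot: [180.0, 0.0, 100.3]
wrist_force: [0.2, -0.2, -0.0]
width: 0.016
```

Request:
{"method": "move_arm", "body": {
  "commands": [
    [0,0,0,0,0,0,13],
    [0,0,0,0,0,0,5],
    [0,0,0,0,0,0,5],
    [0,0,0,0,0,0,5],
    [0,0,0,0,0,0,5],
    [0,0,0,0,0,0,5],
    [0,0,0,0,0,0,5],
    [0,0,0,0,0,0,5],
    [0,0,0,0,0,0,5],
    [0,0,0,0,0,0,5]
  ],
  "grip_force": 6
}}

```text
t: 12.8
tool_pos: [0.6315, -0.1277, 0.159]
tool_rot: [-179.9, -0.0, 100.3]
wrist_force: [-4.9, -0.9, 3.7]
width: 0.011
```

```bash
python3 - <<'E'
import numpy as np
r=46
A=np.radians(np.linspace(132,132-80,21)); y=r*np.cos(A); z=-r*np.sin(A)
for i in range(20): print(np.round([y[i+1]-y[i],z[i+1]-z[i]],1))
E
```

```text
[ 2.5 -2.1]
[ 2.6 -1.9]
[ 2.7 -1.7]
[ 2.8 -1.5]
[ 2.9 -1.3]
[ 3.  -1.1]
[ 3.1 -0.9]
[ 3.1 -0.7]
[ 3.2 -0.4]
[ 3.2 -0.2]
[3.2 0. ]
[3.2 0.2]
[3.2 0.4]
[3.1 0.7]
[3.1 0.9]
[3.  1.1]
[2.9 1.3]
[2.8 1.5]
[2.7 1.7]
[2.6 1.9]
```

Request:
{"method": "move_arm", "body": {
  "commands": [
    [0,0,0,2.5,0,-2.1,5],
    [0,0,0,2.6,0,-1.9,5],
    [0,0,0,2.7,0,-1.7,5],
    [0,0,0,2.8,0,-1.5,5],
    [0,0,0,2.9,0,-1.3,5],
    [0,0,0,3,0,-1.1,5],
    [0,0,0,0,0,0,5],
    [0,0,0,0,0,0,5],
    [0,0,0,0,0,0,5],
    [0,0,0,0,0,0,5]
  ]
}}

```text
t: 14.05
tool_pos: [0.6283, -0.1109, 0.1681]
tool_rot: [-179.9, -0.0, 100.3]
wrist_force: [-5.5, -1.9, -1.2]
width: 0.011
```

```bash
python3 - <<'E'
from rig import viewer,ctrl
import cv2
o=ctrl.observe();print(o["tool_pos"],o["wrist_force"],o["width"])
cv2.imwrite("pics/s4.png",cv2.resize(viewer.read_camera("scene")[130:260,280:440],None,fx=4,fy=4,interpolation=cv2.INTER_CUBIC)[:,:,::-1])
E
```

```text
[ 0.62830195 -0.11093723  0.16811349] [-5.45044377 -1.85668976 -1.1786169 ] 0.01096091310385681
```

View pics/s4.png

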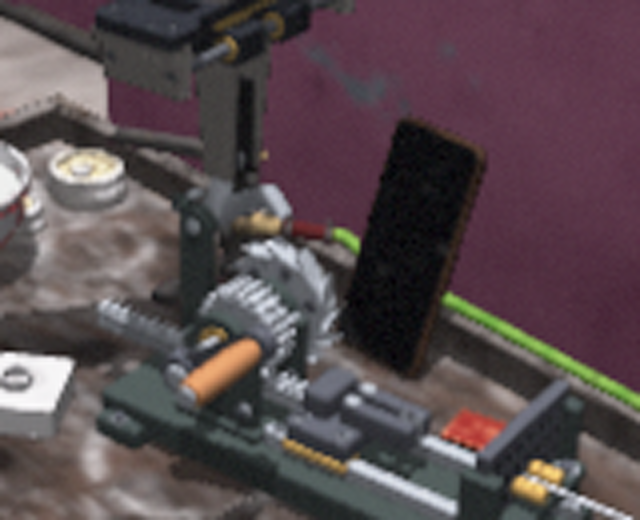

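Picture 9: the pawl's nose, at about (285,210), has lifted clear of the wheel and the winch hasn't moved. I'll continue the arc.

Request:
{"method": "move_arm", "body": {
  "commands": [
    [0,0,0,3.1,0,-0.9,5],
    [0,0,0,3.1,0,-0.7,5],
    [0,0,0,3.2,0,-0.4,5],
    [0,0,0,3.2,0,-0.2,5],
    [0,0,0,3.2,0,0,5],
    [0,0,0,3.2,0,0.2,5],
    [0,0,0,3.2,0,0.4,5],
    [0,0,0,3.1,0,0.7,5],
    [0,0,0,3.1,0,0.9,5],
    [0,0,0,3,0,1.1,5]
  ]
}}

```text
t: 15.35
tool_pos: [0.6223, -0.0805, 0.1671]
tool_rot: [-179.8, -0.0, 100.3]
wrist_force: [-6.4, -2.2, 0.2]
width: 0.0108
```

Request:
{"method": "move_arm", "body": {
  "commands": [
    [0,0,0,2.9,0,1.3,5],
    [0,0,0,2.8,0,1.5,5],
    [0,0,0,2.7,0,1.7,5],
    [0,0,0,2.6,0,1.9,5],
    [0,0,0,0,0,0,5],
    [0,0,0,0,0,0,14],
    [0,0,0,0,0,0,20],
    [0,0,0,0,0,0,30],
    [0,0,0,0,0,0,40],
    [0,0,0,0,0,0,50]
  ]
}}

```text
t: 16.6
tool_pos: [0.622, -0.0694, 0.1613]
tool_rot: [180.0, 0.0, 100.3]
wrist_force: [0.4, -0.2, -0.4]
width: 0.0477
```

```bash
python3 - <<'E'
from rig import viewer,ctrl
import cv2
o=ctrl.observe();print(o["tool_pos"],o["wrist_force"],o["width"])
cv2.imwrite("pics/s5.png",cv2.resize(viewer.read_camera("scene")[130:260,280:440],None,fx=4,fy=4,interpolation=cv2.INTER_CUBIC)[:,:,::-1])
E
```

```text
[ 0.62204309 -0.06941202  0.16128608] [ 0.35849621 -0.18795265 -0.3554206 ] 0.04771688971698862
```

View pics/s5.png

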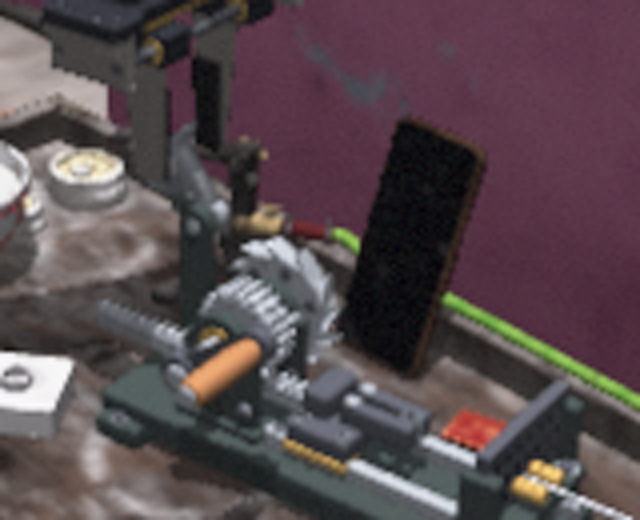

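Picture 10: the pawl stands thrown over, nose up at (185,135), leaning past vertical. I'll work out the way back to the crank and look at the nose/pin gap in the earlier wrist picture.

```bash
python3 - <<'E'
from h import *
import cv2
rows((.622,-.0694,.235),(180,0,100.3),[((.510,-.236,.235),10.4)],[10])
im=cv2.imread("pics/w1.png")[35:150,370:480]
cv2.imwrite("pics/w1d.png",cv2.resize(im,None,fx=5,fy=5,interpolation=cv2.INTER_CUBIC))
E
```

```text
[0.0, 0.0, 0.157, -14.4, -14.0, 0.0]
[0.0, 0.0, 0.157, -16.4, -11.6, 0.0]
[0.0, 0.0, 0.157, -18.0, -8.8, 0.0]
[0.0, 0.0, 0.157, -19.2, -6.0, 0.0]
[0.0, 0.0, 0.157, -19.8, -2.9, 0.0]
[0.0, 0.0, 0.156, -20.1, 0.3, 0.0]
[0.0, 0.0, 0.157, -19.8, 3.4, 0.0]
[0.0, 0.0, 0.157, -19.0, 6.4, 0.0]
[0.0, 0.0, 0.157, -17.8, 9.4, 0.0]
[0.0, 0.0, 0.157, -16.1, 12.0, 0.0]
end [ 0.51   -0.2361  0.235 ] [180.   -0.   10.4]
```

View pics/w1d.png

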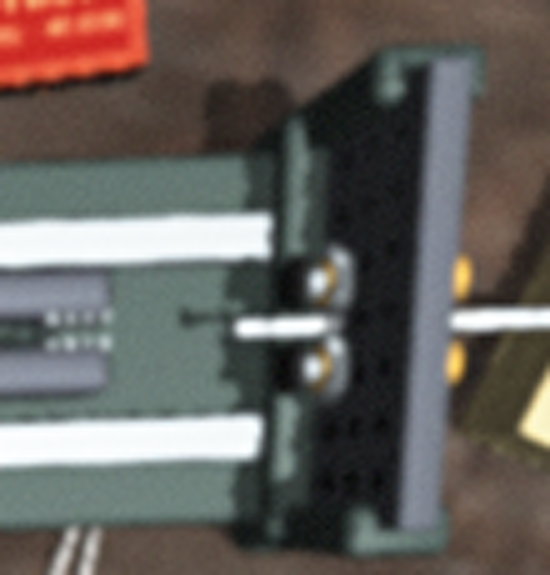

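Request:
{"method": "move_arm", "body": {
  "commands": [
    [0,0,0,0,0,-5,60],
    [0,0,0,0,0,-15,60],
    [0,0,0,0,0,-15,60],
    [0,0,0,0,0,-15,60],
    [0,0,0,0,0,-15,60],
    [0,0,0,0,0,-9,60],
    [0,0,0,0,0,0,60],
    [0,0,0,0,0,0,60],
    [0,0,0,0,0,0,60],
    [0,0,0,0,0,0,60]
  ]
}}

```text
t: 17.9
tool_pos: [0.6215, -0.0695, 0.2346]
tool_rot: [-180.0, -0.0, 100.3]
wrist_force: [-0.8, -0.2, 0.2]
width: 0.0599
```

Picture 11: the jaw face is at column 391.6 and the black pin tips at about 425.5 (rows 91 and 109).

```bash
python3 - <<'E'
from h import *
c=dict(intrinsics=[[284.30162603,0,319.16112888],[0,284.30162603,203.01041528],[0,0,1]],eye=[.57240272,-.21813062,.42001402],rotation=[166.347576,-.0348370582,-80.6466])
def bp(p,z):
    e,d=ray(c,p); return e+d*(z-e[2])/d[2]
u=np.array([-np.sin(np.radians(10.5)),np.cos(np.radians(10.5))])
n=[bp((391.6,35+v/5),.064)[:2]@u for v in (292,370)]
t=[bp((425.5,35+v/5),.064)[:2]@u for v in (282,368)]
print(n,t,bp((425.5,91),.064),bp((425,109),.064),(np.mean(n)-np.mean(t))*1000)
E
```

```text
[np.float64(-0.4052864963128894), np.float64(-0.4059891949870163)] [np.float64(-0.4450863599418232), np.float64(-0.44640225719497273)] [ 0.64121825 -0.33379282  0.064     ] [ 0.62150896 -0.33823957  0.064     ] 40.106462918445104
```

Request:
{"method": "move_arm", "body": {
  "commands": [
    [0,0,0.157,-14.4,-14,0,60],
    [0,0,0.157,-16.4,-11.6,0,60],
    [0,0,0.157,-18,-8.8,0,60],
    [0,0,0.157,-19.2,-6,0,60],
    [0,0,0.157,-19.8,-2.9,0,60],
    [0,0,0.157,-20,0.3,0,60],
    [0,0,0.157,-19.8,3.4,0,60],
    [0,0,0.157,-19,6.4,0,60],
    [0,0,0.157,-17.8,9.4,0,60],
    [0,0,0.157,-16,12,0,60]
  ]
}}

```text
t: 19.15
tool_pos: [0.5094, -0.2366, 0.235]
tool_rot: [-180.0, -0.0, 10.1]
wrist_force: [0.4, 0.2, -0.6]
width: 0.0599
```

Request:
{"method": "move_arm", "body": {
  "commands": [
    [0,0,0,0,0,0,60],
    [0,0,0,0,0,0,60],
    [0,0,0,0,0,0,60],
    [0,0,0,0,0,20,60],
    [0,0,0,0,0,30,60],
    [0,0,0,0,0,30,60],
    [0,0,0,0,0,25,60],
    [0,0,0,0,0,16,60],
    [0,0,0,0,0,0,60],
    [0,0,0,0,0,0,60]
  ]
}}

```text
t: 20.4
tool_pos: [0.5102, -0.2364, 0.1146]
tool_rot: [180.0, -0.1, 10.4]
wrist_force: [-0.2, 0.3, -0.0]
width: 0.0603
```

Request:
{"method": "move_arm", "body": {
  "commands": [
    [0,0,0,0,0,0,40],
    [0,0,0,0,0,0,30],
    [0,0,0,0,0,0,22],
    [0,0,0,0,0,0,10],
    [0,0,0,0,0,0,10],
    [0,0,0,0,0,0,10],
    [0,0,0,0,0,0,10],
    [0,0,0,0,0,0,10],
    [0,0,0,0,0,0,10],
    [0,0,0,0,0,0,10]
  ],
  "grip_force": 25
}}

```text
t: 21.65
tool_pos: [0.5098, -0.2355, 0.1141]
tool_rot: [-179.9, 0.0, 10.4]
wrist_force: [-1.1, 4.9, 4.0]
width: 0.0171
```

```bash
python3 - <<'E'
import numpy as np
r=70
A=np.radians(np.linspace(51.7,-25,21)); y=r*np.sin(A); z=-r*np.cos(A)
print([[0,0,0,0,round(float(y[i+1]-y[i]),1),round(float(z[i+1]-z[i]),1),10] for i in range(20)])
E
```

```text
[[0, 0, 0, 0, -3.0, -3.6, 10], [0, 0, 0, 0, -3.3, -3.4, 10], [0, 0, 0, 0, -3.5, -3.1, 10], [0, 0, 0, 0, -3.7, -2.9, 10], [0, 0, 0, 0, -3.9, -2.6, 10], [0, 0, 0, 0, -4.0, -2.4, 10], [0, 0, 0, 0, -4.2, -2.1, 10], [0, 0, 0, 0, -4.3, -1.8, 10], [0, 0, 0, 0, -4.4, -1.5, 10], [0, 0, 0, 0, -4.5, -1.2, 10], [0, 0, 0, 0, -4.6, -0.9, 10], [0, 0, 0, 0, -4.6, -0.6, 10], [0, 0, 0, 0, -4.7, -0.3, 10], [0, 0, 0, 0, -4.7, 0.0, 10], [0, 0, 0, 0, -4.7, 0.3, 10], [0, 0, 0, 0, -4.6, 0.6, 10], [0, 0, 0, 0, -4.6, 0.9, 10], [0, 0, 0, 0, -4.5, 1.2, 10], [0, 0, 0, 0, -4.4, 1.5, 10], [0, 0, 0, 0, -4.3, 1.8, 10]]
```

Request:
{"method": "move_arm", "body": {
  "commands": [
    [0,0,0,0,-3.0,-3.6,10],
    [0,0,0,0,-3.3,-3.4,10],
    [0,0,0,0,-3.5,-3.1,10],
    [0,0,0,0,-3.7,-2.9,10],
    [0,0,0,0,-3.9,-2.6,10],
    [0,0,0,0,-4.0,-2.4,10],
    [0,0,0,0,-4.2,-2.1,10],
    [0,0,0,0,-4.3,-1.8,10],
    [0,0,0,0,-4.4,-1.5,10],
    [0,0,0,0,-4.5,-1.2,10]
  ]
}}

```text
t: 22.9
tool_pos: [0.5026, -0.1997, 0.1393]
tool_rot: [179.8, -0.0, 10.3]
wrist_force: [2.4, -6.8, -11.8]
width: 0.0173
```

Request:
{"method": "move_arm", "body": {
  "commands": [
    [0,0,0,0,-4.6,-0.9,10],
    [0,0,0,0,-4.6,-0.6,10],
    [0,0,0,0,-4.7,-0.3,10],
    [0,0,0,0,-4.7,0.0,10],
    [0,0,0,0,-4.7,0.3,10],
    [0,0,0,0,-4.6,0.6,10],
    [0,0,0,0,-4.6,0.9,10],
    [0,0,0,0,-4.5,1.2,10],
    [0,0,0,0,0,0,10],
    [0,0,0,0,0,0,10]
  ]
}}

```text
t: 24.15
tool_pos: [0.4958, -0.165, 0.1398]
tool_rot: [179.8, -0.1, 10.2]
wrist_force: [-4.3, -6.7, 6.3]
width: 0.0174
```

```bash
python3 - <<'E'
import numpy as np
for a in range(17,64,2):
    A=np.radians([a,a+2]); print(a,np.round([-70*(np.sin(A[1])-np.sin(A[0])),-70*(np.cos(A[1])-np.cos(A[0]))],2))
E
```

```text
17 [-2.32  0.76]
19 [-2.3   0.84]
21 [-2.27  0.92]
23 [-2.23  0.99]
25 [-2.2   1.07]
27 [-2.16  1.15]
29 [-2.12  1.22]
31 [-2.07  1.29]
33 [-2.03  1.37]
35 [-1.98  1.44]
37 [-1.93  1.5 ]
39 [-1.87  1.57]
41 [-1.82  1.63]
43 [-1.76  1.7 ]
45 [-1.7   1.76]
47 [-1.63  1.82]
49 [-1.57  1.87]
51 [-1.5   1.93]
53 [-1.44  1.98]
55 [-1.37  2.03]
57 [-1.29  2.07]
59 [-1.22  2.12]
61 [-1.15  2.16]
63 [-1.07  2.2 ]
```

Request:
{"method": "move_arm", "body": {
  "commands": [
    [0,0,0,-0.5,-2.3,0.7,10],
    [0,0,0,-0.5,-2.3,0.8,10],
    [0,0,0,0,-2.3,0.8,10],
    [0,0,0,0,-2.3,0.9,10],
    [0,0,0,0,-2.2,1.0,10],
    [0,0,0,0,0,0,10],
    [0,0,0,0,0,0,10],
    [0,0,0,0,0,0,10],
    [0,0,0,0,0,0,10],
    [0,0,0,0,0,0,10]
  ]
}}

```text
t: 25.4
tool_pos: [0.4935, -0.1535, 0.1359]
tool_rot: [179.9, -0.1, 10.2]
wrist_force: [-2.7, -6.6, 8.1]
width: 0.0173
```

Request:
{"method": "move_arm", "body": {
  "commands": [
    [0,0,0,-0.3,-2.2,0.8,10],
    [0,0,0,-0.3,-2.1,0.9,10],
    [0,0,0,0,-0.5,0.3,10],
    [0,0,0,0,0,0,10],
    [0,0,0,0,0,0,10],
    [0,0,0,0,0,0,10],
    [0,0,0,0,0,0,10],
    [0,0,0,0,0,0,10],
    [0,0,0,0,0,0,10],
    [0,0,0,0,0,0,10]
  ]
}}

```text
t: 26.65
tool_pos: [0.4927, -0.1492, 0.1339]
tool_rot: [179.8, -0.2, 10.2]
wrist_force: [-0.5, -6.8, 6.2]
width: 0.0174
```

Request:
{"method": "move_arm", "body": {
  "commands": [
    [0,0,0,0,-1.0,0.6,10],
    [0,0,0,0,-1.0,0.6,10],
    [0,0,0,0,-1.0,0.6,10],
    [0,0,0,0,-1.0,0.6,10],
    [0,0,0,0,0,0,10],
    [0,0,0,0,0,0,10],
    [0,0,0,0,0,0,10],
    [0,0,0,0,0,0,10],
    [0,0,0,0,0,0,10],
    [0,0,0,0,0,0,10]
  ]
}}

```text
t: 27.9
tool_pos: [0.4918, -0.145, 0.1314]
tool_rot: [179.8, -0.2, 10.2]
wrist_force: [-1.6, -6.6, 5.6]
width: 0.0172
```

Request:
{"method": "move_arm", "body": {
  "commands": [
    [0,0,0,0,-1.0,0.7,10],
    [0,0,0,0,-1.0,0.7,10],
    [0,0,0,0,-1.0,0.7,10],
    [0,0,0,0,-0.9,0.7,10],
    [0,0,0,0,0,0,10],
    [0,0,0,0,0,0,10],
    [0,0,0,0,0,0,10],
    [0,0,0,0,0,0,10],
    [0,0,0,0,0,0,10],
    [0,0,0,0,0,0,10]
  ]
}}

```text
t: 29.15
tool_pos: [0.491, -0.1407, 0.1286]
tool_rot: [179.9, -0.2, 10.2]
wrist_force: [-1.5, -5.7, 7.1]
width: 0.0169
```

Request:
{"method": "move_arm", "body": {
  "commands": [
    [0,0,0,0,-0.9,0.7,10],
    [0,0,0,0,-0.9,0.7,10],
    [0,0,0,0,-0.8,0.7,10],
    [0,0,0,0,0,0,10],
    [0,0,0,0,0,0,10],
    [0,0,0,0,0,0,10],
    [0,0,0,0,0,0,10],
    [0,0,0,0,0,0,10],
    [0,0,0,0,0,0,10],
    [0,0,0,0,0,0,10]
  ]
}}

```text
t: 30.4
tool_pos: [0.4904, -0.138, 0.1264]
tool_rot: [179.9, -0.1, 10.3]
wrist_force: [-2.7, -4.7, 7.6]
width: 0.0172
```

Request:
{"method": "move_arm", "body": {
  "commands": [
    [0,0,0,0,-0.9,0.7,10],
    [0,0,0,0,-0.8,0.7,10],
    [0,0,0,0,-0.8,0.7,10],
    [0,0,0,0,0,0,10],
    [0,0,0,0,0,0,10],
    [0,0,0,0,0,0,10],
    [0,0,0,0,0,0,10],
    [0,0,0,0,0,0,10],
    [0,0,0,0,0,0,10],
    [0,0,0,0,0,0,10]
  ]
}}

```text
t: 31.65
tool_pos: [0.4899, -0.1354, 0.1243]
tool_rot: [179.9, -0.1, 10.3]
wrist_force: [-2.4, -4.4, 7.2]
width: 0.0174
```

Request:
{"method": "move_arm", "body": {
  "commands": [
    [0,0,0,0,-0.9,0.8,10],
    [0,0,0,0,-0.8,0.8,10],
    [0,0,0,0,-0.8,0.7,10],
    [0,0,0,0,0,0,10],
    [0,0,0,0,0,0,10],
    [0,0,0,0,0,0,10],
    [0,0,0,0,0,0,10],
    [0,0,0,0,0,0,10],
    [0,0,0,0,0,0,10],
    [0,0,0,0,0,0,10]
  ]
}}

```text
t: 32.9
tool_pos: [0.4894, -0.1329, 0.1219]
tool_rot: [179.9, -0.1, 10.3]
wrist_force: [-2.1, -5.1, 6.1]
width: 0.0174
```

Request:
{"method": "move_arm", "body": {
  "commands": [
    [0,0,0,0,-0.8,0.8,10],
    [0,0,0,0,-0.8,0.8,10],
    [0,0,0,0,-0.8,0.8,10],
    [0,0,0,0,0,0,10],
    [0,0,0,0,0,0,10],
    [0,0,0,0,0,0,10],
    [0,0,0,0,0,0,10],
    [0,0,0,0,0,0,10],
    [0,0,0,0,0,0,10],
    [0,0,0,0,0,0,10]
  ]
}}

```text
t: 34.15
tool_pos: [0.489, -0.1308, 0.1197]
tool_rot: [179.9, -0.1, 10.3]
wrist_force: [-2.9, -4.7, 10.7]
width: 0.0175
```

Tangential force has risen from about 7.7 to 10.7 N, so the tongs are probably in contact. I'll make a small further step.

Request:
{"method": "move_arm", "body": {
  "commands": [
    [0,0,0,0,-0.3,0.3,10],
    [0,0,0,0,-0.3,0.3,10],
    [0,0,0,0,0,0,10],
    [0,0,0,0,0,0,10],
    [0,0,0,0,0,0,10],
    [0,0,0,0,0,0,10],
    [0,0,0,0,0,0,10],
    [0,0,0,0,0,0,10],
    [0,0,0,0,0,0,10],
    [0,0,0,0,0,0,10]
  ]
}}

```text
t: 35.4
tool_pos: [0.4889, -0.1305, 0.1194]
tool_rot: [179.9, -0.1, 10.2]
wrist_force: [-3.1, -5.8, 11.9]
width: 0.0178
```

```bash
python3 - <<'E'
from rig import viewer,ctrl
import numpy as np
for i in range(4):
    o=ctrl.observe();f=o["wrist_force"]
    by=-.182*f[0]+.983*f[1]; a=np.radians(48.5)
    print(o["tool_pos"].round(4),f.round(1),"tang",by*np.cos(a)-f[2]*np.sin(a))
    viewer.read_camera("side") if i<3 else 0
E
```

```text
[ 0.4889 -0.1305  0.1194] [-3.1 -5.8 11.9] tang -12.292912792099118
[ 0.4889 -0.1306  0.1194] [-3.6 -5.2 12.4] tang -12.245512486313892
[ 0.489  -0.1306  0.1194] [-4.4 -6.4 12.7] tang -13.146926761429903
[ 0.489  -0.1305  0.1194] [-4.3 -6.  12. ] tang -12.370996017749674
```

Request:
{"method": "move_arm", "body": {
  "commands": [
    [0,0,0,0,-0.2,0.2,10],
    [0,0,0,0,0,0,10],
    [0,0,0,0,0,0,10],
    [0,0,0,0,0,0,10],
    [0,0,0,0,0.4,-0.4,10],
    [0,0,0,0,0.4,-0.4,10],
    [0,0,0,0,0.4,-0.4,10],
    [0,0,0,0,0,0,10],
    [0,0,0,0,0,0,10],
    [0,0,0,0,0,0,10]
  ]
}}

```text
t: 36.8
tool_pos: [0.4889, -0.1305, 0.1194]
tool_rot: [179.9, -0.1, 10.3]
wrist_force: [-2.0, -4.7, 7.3]
width: 0.0176
```

Request:
{"method": "move_arm", "body": {
  "commands": [
    [0,0,0,0,0.4,-0.4,10],
    [0,0,0,0,0.4,-0.4,10],
    [0,0,0,0,0.4,-0.4,10],
    [0,0,0,0,0.3,-0.3,10],
    [0,0,0,0,0,0,10],
    [0,0,0,0,0,0,10],
    [0,0,0,0,0,0,10],
    [0,0,0,0,0,0,10],
    [0,0,0,0,0,0,10],
    [0,0,0,0,0,0,10]
  ]
}}

```text
t: 38.05
tool_pos: [0.4889, -0.1305, 0.1195]
tool_rot: [180.0, -0.0, 10.3]
wrist_force: [-2.6, -5.1, 6.6]
width: 0.0169
```

```bash
python3 - <<'E'
from rig import viewer,ctrl
import numpy as np
for i in range(5):
    o=ctrl.observe();f=o["wrist_force"]
    by=-.182*f[0]+.983*f[1]; a=np.radians(48.5)
    print(o["tool_pos"].round(5),o["tool_rot"].round(2),f.round(1),o["wrist_torque"].round(2),"tang",by*np.cos(a)-f[2]*np.sin(a))
    viewer.read_camera("side") if i<4 else 0
E
```

```text
[ 0.4889  -0.13051  0.11945] [ 1.7998e+02 -1.0000e-02  1.0340e+01] [-2.6 -5.1  6.6] [-1.14  0.64  0.08] tang -7.947773688791966
[ 0.4889  -0.13047  0.11944] [ 1.7999e+02 -1.0000e-02  1.0350e+01] [-2.9 -4.2  7.1] [-1.14  0.69  0.05] tang -7.706728325525999
[ 0.48885 -0.1305   0.11941] [ 1.7999e+02 -1.0000e-02  1.0340e+01] [-2.7 -4.9  7.5] [-1.16  0.71  0.13] tang -8.533882654085515
[ 0.4889  -0.1305   0.11945] [ 1.7999e+02 -1.0000e-02  1.0340e+01] [-2.1 -4.5  7.9] [-1.1   0.66  0.07] tang -8.609388894425557
[ 0.48891 -0.13053  0.11945] [ 1.7998e+02 -1.0000e-02  1.0340e+01] [-3.2 -4.7  6.5] [-1.09  0.67  0.06] tang -7.553610550652801
```

Request:
{"method": "move_arm", "body": {
  "commands": [
    [0,0,0,0,1.0,-1.0,10],
    [0,0,0,0,0,0,10],
    [0,0,0,0,0,0,10],
    [0,0,0,0,0,0,10],
    [0,0,0,0,0,0,10],
    [0,0,0,0,0,0,10],
    [0,0,0,0,0,0,10],
    [0,0,0,0,0,0,10],
    [0,0,0,0,0,0,10],
    [0,0,0,0,0,0,10]
  ]
}}

```text
t: 39.5
tool_pos: [0.4889, -0.1308, 0.12]
tool_rot: [-180.0, 0.0, 10.4]
wrist_force: [2.3, -0.1, -10.4]
width: 0.0171
```

```bash
python3 - <<'E'
from rig import viewer,ctrl
import numpy as np
o=ctrl.observe();f=o["wrist_force"]
by=-.182*f[0]+.983*f[1]; a=np.radians(48.5)
print(o["tool_pos"].round(5),f.round(1),"tang",by*np.cos(a)-f[2]*np.sin(a))
E
```

```text
[ 0.48887 -0.13079  0.11998] [  2.3  -0.1 -10.4] tang 7.405856789319003
```

Request:
{"method": "move_arm", "body": {
  "commands": [
    [0,0,0,0,-0.5,0.5,10],
    [0,0,0,0,0,0,10],
    [0,0,0,0,-0.5,0.5,10],
    [0,0,0,0,0,0,10],
    [0,0,0,0,0,0,10],
    [0,0,0,0,0,0,10],
    [0,0,0,0,0,0,10],
    [0,0,0,0,0,0,10],
    [0,0,0,0,0,0,10],
    [0,0,0,0,0,0,10]
  ]
}}

```text
t: 40.75
tool_pos: [0.4889, -0.1307, 0.1197]
tool_rot: [180.0, -0.0, 10.3]
wrist_force: [-3.2, -1.9, 6.4]
width: 0.0172
```

Request:
{"method": "move_arm", "body": {
  "commands": [
    [0,0,0,0,-0.5,0.5,10],
    [0,0,0,0,0,0,10],
    [0,0,0,0,-0.4,0.4,10],
    [0,0,0,0,0,0,10],
    [0,0,0,0,-0.4,0.4,10],
    [0,0,0,0,0,0,10],
    [0,0,0,0,0,0,10],
    [0,0,0,0,0,0,10],
    [0,0,0,0,0,0,10],
    [0,0,0,0,0,0,10]
  ]
}}

```text
t: 42.0
tool_pos: [0.4889, -0.1305, 0.1193]
tool_rot: [179.9, -0.1, 10.3]
wrist_force: [-5.5, -3.9, 15.3]
width: 0.0174
```

```bash
cat > f.py <<'E'
from rig import viewer,ctrl
import numpy as np
T=[]
for i in range(3):
    o=ctrl.observe();f=o["wrist_force"]
    by=-.182*f[0]+.983*f[1]; a=np.radians(48.5)
    T.append([by*np.cos(a)-f[2]*np.sin(a), by*np.sin(a)+f[2]*np.cos(a)])
    if i<2: viewer.read_camera("side")
print(o["t"],o["tool_pos"].round(5),f.round(1),"tang,rad",np.mean(T,0).round(1))
E
python3 f.py
```

```text
42.1 [ 0.48898 -0.13047  0.11927] [-5.4 -3.7 14.8] tang,rad [-12.8   7.9]
```

Request:
{"method": "move_arm", "body": {
  "commands": [
    [0,0,0,0,-0.3,0.3,10],
    [0,0,0,0,0,0,10],
    [0,0,0,0,0,0,10],
    [0,0,0,0,0,0,10],
    [0,0,0,0,0,0,10],
    [0,0,0,0,0,0,10],
    [0,0,0,0,0,0,10],
    [0,0,0,0,0,0,10],
    [0,0,0,0,0,0,10],
    [0,0,0,0,0,0,10]
  ]
}}

```text
t: 43.35
tool_pos: [0.4889, -0.1303, 0.1191]
tool_rot: [179.9, -0.1, 10.3]
wrist_force: [-5.3, -3.8, 15.7]
width: 0.0173
```

```bash
python3 f.py
```

```text
43.45 [ 0.48892 -0.13035  0.11908] [-6.3 -3.8 16.2] tang,rad [-13.6   8.7]
```

Request:
{"method": "move_arm", "body": {
  "commands": [
    [0,0,0,0,0.5,-0.5,10],
    [0,0,0,0,0,0,10],
    [0,0,0,0,0.5,-0.5,10],
    [0,0,0,0,0,0,10],
    [0,0,0,0,0,0,10],
    [0,0,0,0,0,0,10],
    [0,0,0,0,0,0,10],
    [0,0,0,0,0,0,10],
    [0,0,0,0,0,0,10],
    [0,0,0,0,0,0,10]
  ]
}}

```text
t: 44.7
tool_pos: [0.4889, -0.1304, 0.1193]
tool_rot: [180.0, -0.0, 10.3]
wrist_force: [-4.0, -2.6, 8.0]
width: 0.0173
```

```bash
python3 f.py
```

```text
44.8 [ 0.4889  -0.13038  0.11926] [-4.3 -3.7  8.4] tang,rad [-7.8  3.7]
```

Request:
{"method": "move_arm", "body": {
  "commands": [
    [0,0,0,0,0.4,-0.4,10],
    [0,0,0,0,0,0,10],
    [0,0,0,0,0.3,-0.3,10],
    [0,0,0,0,0,0,10],
    [0,0,0,0,0,0,10],
    [0,0,0,0,0,0,10],
    [0,0,0,0,0,0,10],
    [0,0,0,0,0,0,10],
    [0,0,0,0,0,0,10],
    [0,0,0,0,0,0,10]
  ]
}}

```text
t: 46.05
tool_pos: [0.4889, -0.1304, 0.1193]
tool_rot: [180.0, -0.0, 10.3]
wrist_force: [-2.3, -1.9, 4.9]
width: 0.0174
```

```bash
python3 f.py
```

```text
46.15 [ 0.48888 -0.13039  0.11931] [-1.5 -2.4  4.8] tang,rad [-5.  2.]
```

Request:
{"method": "move_arm", "body": {
  "commands": [
    [0,0,0,0,0,0,19],
    [0,0,0,0,0,0,25],
    [0,0,0,0,0,0,40],
    [0,0,0,0,0,0,60],
    [0,0,0,0,0,0,60],
    [0,0,0,0,0,-15,60],
    [0,0,0,0,0,-30,60],
    [0,0,0,0,0,-30,60],
    [0,0,0,0,0,-30,60],
    [0,0,0,0,0,-15,60]
  ]
}}

```text
t: 47.4
tool_pos: [0.4895, -0.1305, 0.2413]
tool_rot: [180.0, -0.2, 10.3]
wrist_force: [0.3, -0.3, -0.6]
width: 0.0599
```

```bash
python3 f.py; python3 - <<'E'
from rig import viewer
import cv2,numpy as np
a=viewer.read_camera("wrist"); s=viewer.read_camera("scene")[130:280,280:450]; d=viewer.read_camera("side")[160:330,250:430]
f=lambda i,w,h:cv2.resize(i,(w,h),interpolation=cv2.INTER_CUBIC)
top=np.hstack([f(s,400,353),f(d,374,353)])
w=f(a[20:150,180:500],774,247*774//774)
cv2.imwrite("pics/end.png",np.vstack([top,w])[:,:,::-1])
E
```

```text
47.5 [ 0.48974 -0.13034  0.24079] [ 0.3 -0.  -0.6] tang,rad [-0.2 -0.2]
```

View pics/end.png

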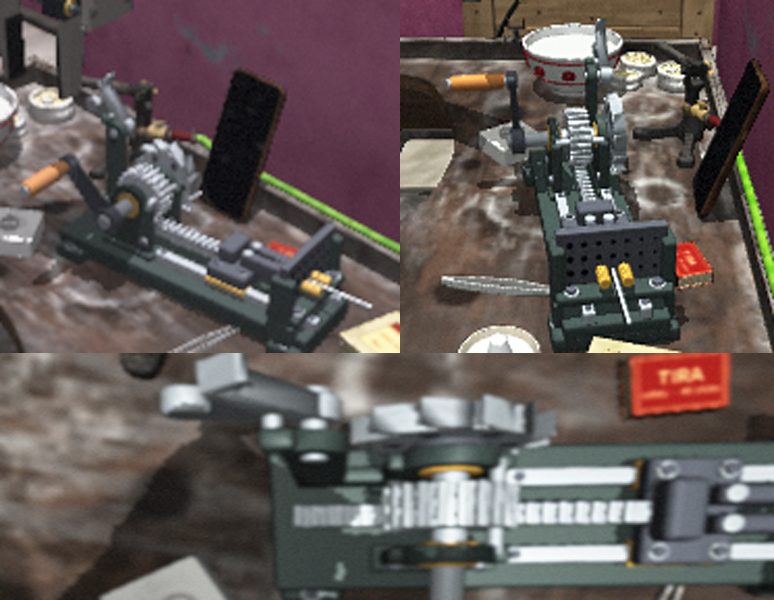

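```bash
python3 -c "
from rig import close_job
print(close_job())"
```

```text
the job is handed in; nothing more can be done
None
```

I wound the crank on, threw the pawl over, wound back until the tongs pressed on the buffer, let go and handed the job in at about 47.6 s. No verdict was reported.

- **Winding on:** the handle's measured travel was about 14 mm, which is about 0.2 rad.
- **Pawl:** I pinched the lug at 6 N and carried it over past its balance point, then let it fall onto the back stop. The last pictures show it still thrown over.
- **Winding back:** I felt contact at roughly -1.53 rad. The force at the handle rose from about 7.7 N to a peak of 13.6 N, which I work out as about 15 N on the buffer. I then eased the arm's push off before opening the fingers.

Checks that disagreed or stayed open:
- **Contact point:** the picture put contact about 0.1 rad earlier than I felt it. I went by the feel.
- **Backing off:** my first attempt overshot. The force reversed to 7 N and the handle went back about 0.6 mm, so I pressed up again and eased off in smaller steps.
- **Buffer force after letting go:** I could not measure this directly. It rests on the winch friction (about 7.7 N at the handle) holding against about 6 N of spring push.

After release the wrist force read near zero with the gripper well clear. The tweezers, dish, matchbox and block look unmoved in the last picture; I did not measure them, and the ring and the cone were only partly in view.

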